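Open a tight-lidded sample tin in the hold-down station

TASK

Push the white carrier plate, with the tin on it, along the table into the hold-down station until it is fully home against the green stop, without handling the lid on the way. Then draw the tight blue lid straight up off the tin and set it down, not drop it, open side down in the middle of the green mat. Leave the opened tin home in the station and the other things where they are.

Things in the scene. Friction and masses are not known exactly. Their poses are not given: they have to be found in the camera images.
- station: Hold-down station fixed to the table: two aluminium rails with inward lips, flared mouth at local -y, green stop at +y. Origin: on the table, where the carrier's origin is when fully home; local +y is the way to push, z up. Channel 126 mm wide in x, from y = -60 to +85 mm (stop face). Lips reach in to x = +-52 mm, undersides 12 mm, tops 19 mm above the table. Place and yaw vary.
- station_mouth (a point): Middle of the station's mouth, on the table, 115 mm from the station's origin towards its -y. Two guide walls 18 mm high flare the mouth to about 160 mm wide here; they narrow to the channel's 126 mm. Axes as the station's. The green stop is 30 mm high.
- carrier: Loose white plate 120 (x) by 170 (y) by 10 mm on the table, corners rounded to 14 mm, an open steel tin (84 mm square, top 76 mm above the table, black tubes inside) fixed to its middle. Origin: centre of underside; y is the long axis. Starts 210 to 240 mm short of home, up to 15 mm sideways and 0.2 rad askew to the station. About 0.5 kg; slides. It comes up with the lid unless it is under the lips.
- push_edge (a point): Middle of the carrier's rear end face (its local -y end, away from the station), 5 mm above the table: the place to push. The plate projects 39 mm beyond the lid here and 14 mm at each x side. Axes as the carrier's.
- lid: Loose deep square blue lid 92 by 92 mm, 62 mm high without its handle, about 0.18 kg, pulled 58 mm down over the tin. Origin: centre of its open rim (underside), 18 mm above the table when on the tin; axes as the carrier's. Springs on the tin drag on it (roughly 7 to 15 N over the first 45 mm); 1 mm clearance per side, free after 58 mm.
- lid_grip (a point): Centre of the lid's black strap handle: a bar 12 mm thick (local x), 80 mm long (local y), 14 mm high, its centre 94 mm above the lid's rim and 32 mm above the lid's top, on two 10 mm posts centred 35 mm either side along y. Take it from above, fingers closing along local x.
- green_mat: Green mat 160 by 160 by 6 mm fixed to the table, for the lid. Origin: centre of its underside. May be on the left or the right.
- orange_mat: Orange mat of the same size, fixed; not for the lid. Origin: centre of its underside.
- tube0: Bystander: standing black tube 22 mm in diameter, 110 mm high. Origin: centre of underside.
- tube1: Bystander: another standing black tube, same size and origin.
- label_roll: Bystander: paper label roll 90 mm in diameter, 60 mm high. Origin: centre of underside.
- cleaner: Bystander: white bottle 56 mm in diameter, 150 mm high. Origin: centre of underside.
- spanner: Bystander: spanner 150 mm long lying on the table. Origin: underside, mid-length.
- reject_bin: Bystander: red open bin 100 by 130 by 60 mm. Origin: centre of underside.
- driver: Bystander: screwdriver 170 mm long lying on the table. Origin: underside, mid-length.
There are look-alikes about, which are no part of the job. What is shaped like the carrier but pink is not meant.

How it is judged:
By the outcome, as a careful person would: the job done as asked, in the order asked, and still so for the second after the job is handed in, with the robot touching nothing.
It also fails if it takes over 64 s, if anything falls off the work surface, if the arm or the gripper's body presses on something with over 40 N, if the wrist force passes 120 N, or if a joint passes its speed limit or range.

ROBOT

A 6-joint arm with a two-finger parallel gripper is mounted at the origin on the work surface. World frame = base frame: x ahead of the robot, y to its left, z up, the work surface at z = 0. Lengths are in m, angles in rad, forces in N, time in s.
With the tool pointing down it reaches from about 0.375 to 0.9 m from the base axis. Payload 3.1 kg.
Tool frame: the origin (TCP) lies midway between the tips of the shut fingers; the grasp point (between the pads) lies 19 mm behind it; x points along the fingers, z is the direction in which the jaws open and shut, and the axes are right-handed (so a half turn about x gives the same grasp; the last joint's range is limited). The gripper opens to 87 mm and grips with 3 to 60 N. Pads are 19 mm wide; open, the fingers measure 117 mm over their backs; the gripper's body (75 mm by 190 mm) begins 51 mm behind the grasp point.
Start: joints at [1.169, 0.527, 1.433, -0, 1.181, -0.178], TCP at [0.139, 0.609, 0.223] pointing down, gripper open.
Joint ranges: [-3.08, 3.08], [-0.75, 2.2], [0.22, 2.44], [-1.43, 4.57], [0, 2.65], [-2.85, 2.85]. Speed limits (rad/s): [2.79, 2.79, 3.14, 3.14, 3.14, 3.14].

INTERFACE

Orientations are given as a unit quaternion [x, y, z, w].
In Python, from rig import robot, optics, workorder gives the robot as it stands.
- The arm moves only by the tool arm_command, never from a script. Its argument "plan" is a list of rows, each a list of 7 numbers: the shift along the tool's x, y, z in cm, then the turn, a rotation vector about the tool's x, y, z in rad, then the finger opening in cm, from 0 to 8.7. In form: [[x, y, z, ax, ay, az, gripper], ...]. A call has 1 to 12 rows; each row shifts and turns the pose as measured when the row begins, along the tool's axes as they then stand; what a row does not reach is not made up. A row lasts 1/8 s, in which the tool goes at most 62.5 mm and 10.7 degrees, less where a joint would pass 70% of its speed; a pose out of reach is approached as far as the arm can. A call with a gripper value outside its range is refused whole. The fingers move at their own pace and stop on an object; "grip_force" is the grip in N (left out, the last holds). Time passes only in rows, so rows that do not move let the fingers close. It gives the time, the measured TCP pose, the force and the opening at its end, in the units of the state.
- robot.get_obs(): the state, without advancing time (a new reading comes with each control period).
- optics.camera(name): name is "scene" or "top"; returns (picture, depth): 400x640x3 uint8, blue, green, red; 400x640 float32, m along the optical axis (not along the pixel's ray), 0 where there is no reading.
- optics.camera_info(name): a dict with "mtx" (3x3 intrinsics, pixels), "k1" (the pictures are not rectified: a ray, as slopes to the right and down, at radius r is drawn at 1 + k1 r^2 times it, then the intrinsics apply), "position" and "rotation" of the camera in the world. Camera axes: x right, y down, z forward; pixel columns grow to the right and rows downward; lengths in m; the calibration is good to about 2 mm. A picture is of the moment at which its call begins. camera_info takes no time and is no camera call.
- workorder.hand_in(): hands the job in, once; it reports no verdict.
The state is a dict: "time": time; "q": joint angles; "joint_velocities": joint speeds; "joint_torque": joint torques, N m; "position": TCP position; "tool_rot": TCP orientation; "ft_force": force on the tool from outside, world axes, zero at the start; "moment": the same for the moment, N m; "grip_width": finger opening in m.
Only numpy, scipy, OpenCV 4.12 (cv2) and the standard library are available. Lean on these libraries where they do the work, as an engineer would, in place of code of your own. Each camera call takes 0.05 s, during which the arm holds its last target. There are 200 camera calls.

## Working session

There is one attempt and no reset: what is moved stays moved. The work goes in short steps, Python scripts to look and compute and a tool call to move; the robot and the scene stay as the last step left them, time stands still between calls to the robot, and variables do not carry over. Pictures are saved under pics/ and viewed, about 8 in all and at most 12, crops included, and the job is handed in when it is done.

Besides the shell and the picture viewer there is one more tool, called after "Emit:" as name([rows], argument=value, ...), one row to a line, values as JSON. arm_command: Moves the arm, as the interface text tells. Its arguments: {"type":"object","properties":{"plan":{"type":"array"},"grip_force":{"type":"number"}},"required":["plan"]}

```bash
mkdir -p pics
cat > h.py <<'E'
import numpy as np, cv2
from rig import robot, optics, workorder
def grab(n):
    p,d=optics.camera(n); return p,d,optics.camera_info(n)
def rays(I,uv):
    uv=np.asarray(uv,float).reshape(-1,2); K=np.array(I["mtx"])
    D=np.array([I["k1"],0,0,0,0],float)
    n=cv2.undistortPoints(uv.reshape(-1,1,2),K,D).reshape(-1,2)
    return np.c_[n,np.ones(len(n))]
def toplane(I,uv,z):
    R=np.array(I["rotation"]);c=np.array(I["position"]); r=rays(I,uv)@R.T
    return c+r*((z-c[2])/r[:,2])[:,None]
def cloud(I,d):
    v,u=np.mgrid[0:400,0:640]
    r=rays(I,np.c_[u.ravel(),v.ravel()])*d.reshape(-1,1)
    return (r@np.array(I["rotation"]).T+np.array(I["position"])).reshape(400,640,3)
E
python3 - <<'E'
from h import *
for n in("top","scene"):
    p,d,I=grab(n); cv2.imwrite(f"pics/{n}0.png",p); np.savez(f"{n}0.npz",p=p,d=d); print(n,I)
print(robot.get_obs())
E
```

```text
top {'mtx': array([[489.9514544 ,   0.        , 316.07872854],
       [  0.        , 489.9514544 , 196.09458464],
       [  0.        ,   0.        ,   1.        ]]), 'k1': -0.029300890908956937, 'position': array([0.27708112, 0.00321079, 1.4678217 ]), 'rotation': array([-0.70272222,  0.70386441, -0.07528716,  0.07133175])}
scene {'mtx': array([[365.97765919,   0.        , 323.67207037],
       [  0.        , 365.97765919, 196.80557677],
       [  0.        ,   0.        ,   1.        ]]), 'k1': -0.04364360675275765, 'position': array([1.11766204, 0.21278114, 0.83246517]), 'rotation': array([ 0.55699292,  0.76184876, -0.27213878, -0.18784527])}
{'time': 0.1, 'q': array([ 1.16850432e+00,  5.28353555e-01,  1.43377722e+00,  1.03037515e-05,
        1.18143202e+00, -1.78508902e-01]), 'joint_velocities': array([ 0.00060014, -0.00197026, -0.00351431,  0.00080142, -0.00054278,
       -0.00018682]), 'joint_torque': array([-4.65043922e-04, -4.40986526e+01, -1.77150464e+01,  6.34798058e-02,
        5.34323242e-02, -5.39461860e-05]), 'position': array([0.13840754, 0.60879576, 0.22168061]), 'tool_rot': array([-0.44137084,  0.55331758,  0.44071501,  0.5520885 ]), 'ft_force': array([-0.89931808,  0.88839965, -0.01997551]), 'moment': array([ 0.01009542, -0.05219476, -0.00931138]), 'grip_width': 0.08710176336517546}
```

Rotation is a quaternion; I'll convert it.

```bash
sed -i 's/np.array(I\["rotation"\])/Rot.from_quat(I["rotation"]).as_matrix()/; 1a from scipy.spatial.transform import Rotation as Rot' h.py; sed -i 's/r@np.array(I\["rotation"\]).T/r@Rot.from_quat(I["rotation"]).as_matrix().T/' h.py; cat h.py | grep Rot
```

```text
from scipy.spatial.transform import Rotation as Rot
    R=Rot.from_quat(I["rotation"]).as_matrix();c=np.array(I["position"]); r=rays(I,uv)@R.T
    return (r@Rot.from_quat(I["rotation"]).as_matrix().T+np.array(I["position"])).reshape(400,640,3)
```

View pics/top0.png

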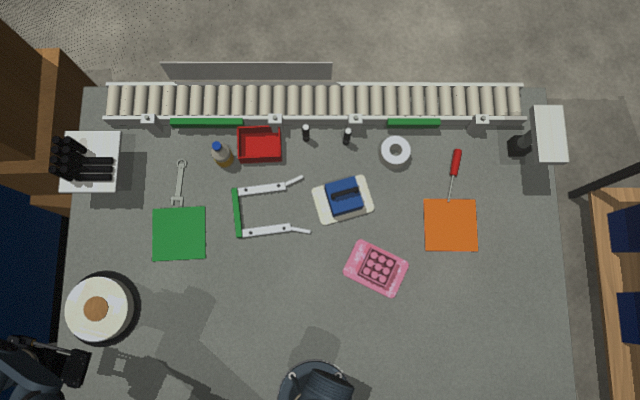

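View pics/scene0.png

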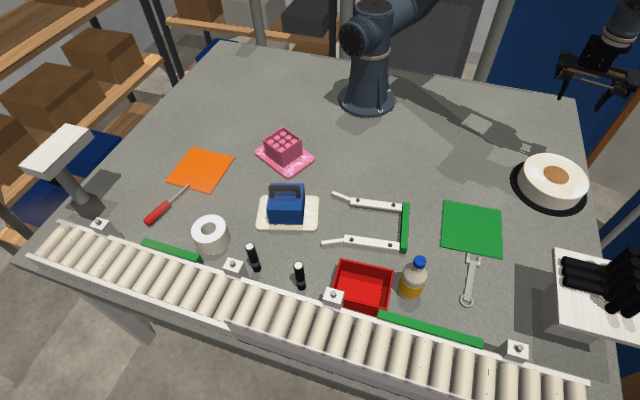

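The top view shows the station at about (265,211), its mouth opening right, with the green stop at (238,212). The white carrier with the blue lid is at (343,200). The pink look-alike without a lid is at (376,268). The green mat is at (179,233) and the orange mat at (451,225). Next I measure these.

```bash
cat > m.py <<'E'
from h import *
def big(mask,box):
    m=np.zeros_like(mask);x0,y0,x1,y1=box;m[y0:y1,x0:x1]=mask[y0:y1,x0:x1]
    c,_=cv2.findContours(m.astype(np.uint8),cv2.RETR_EXTERNAL,cv2.CHAIN_APPROX_NONE)
    return sorted(c,key=cv2.contourArea)[::-1]
def rect(I,c,z):
    P=toplane(I,c.reshape(-1,2),z)[:,:2].astype(np.float32)
    (cx,cy),(w,h),a=cv2.minAreaRect(P*1000); return np.round([cx,cy,w,h,a],1)
E
python3 - <<'E'
from m import *
f=np.load("top0.npz");p,d=f["p"],f["d"];I=optics.camera_info("top")
hsv=cv2.cvtColor(p,cv2.COLOR_BGR2HSV);H,S,V=cv2.split(hsv)
green=(H>50)&(H<75)&(S>120)
print("mat",rect(I,big(green,(145,195,215,270))[0],.006))
print("stop",rect(I,big(green,(225,180,250,245))[0],.03))
white=(V>170)&(S<60); blue=(H>100)&(H<125)&(S>120)
box=(305,165,385,235)
wb=cv2.morphologyEx((white|blue).astype(np.uint8),cv2.MORPH_CLOSE,np.ones((3,3)))>0
print("plate",rect(I,big(wb,box)[0],.01))
C=cloud(I,d)
B=np.zeros_like(blue);B[165:235,305:385]=1
x=C[B&(C[...,2]>.07)&(C[...,2]<.095)]; print("lidtop",len(x),x.mean(0),cv2.minAreaRect((x[:,:2]*1000).astype(np.float32)))
x=C[B&(C[...,2]>.105)]; print("handle",len(x),x.mean(0),x[:,2].max(),cv2.minAreaRect((x[:,:2]*1000).astype(np.float32)))
x=C[B&(C[...,2]<.016)&white]; print("platez",np.median(x[:,2]))
for bx in [(235,175,290,200),(240,218,292,240)]:
    x=big((V>150)&(S<70),bx)[0]; print("rail",rect(I,x,.019))
x=C[205:260,155:205,2]; print("matz",np.median(x), "tablez",np.median(C[250:290,220:300,2]))
q=np.concatenate([p[150:250,220:400]])
cv2.imwrite("pics/crop.png",cv2.resize(p[155:305,220:420],None,fx=4,fy=4,interpolation=cv2.INTER_CUBIC))
E
```

```text
mat [471.9 408.4 157.1 158.    3.2]
stop [532.1 232.3 146.8  16.3   7.6]
plate [575.8 -85.1 118.3 169.6  16. ]
lidtop 871 [ 0.57140222 -0.08575608  0.07960564] ((573.873046875, -86.29116821289062), (93.70059204101562, 92.35022735595703), 16.04936981201172)
handle 158 [ 0.52408641 -0.07129492  0.33942107] 1.467821695679281 ((444.746337890625, -31.586387634277344), (66.35908508300781, 335.9857482910156), 67.10286712646484)
platez 0.00959086896365502
rail [608.3 153.   25.6 157.5   8.5]
rail [481.5 142.3  24.2 145.8   7.7]
matz 0.005668392202281769 tablez -0.00017542403075188062
```

View pics/crop.png

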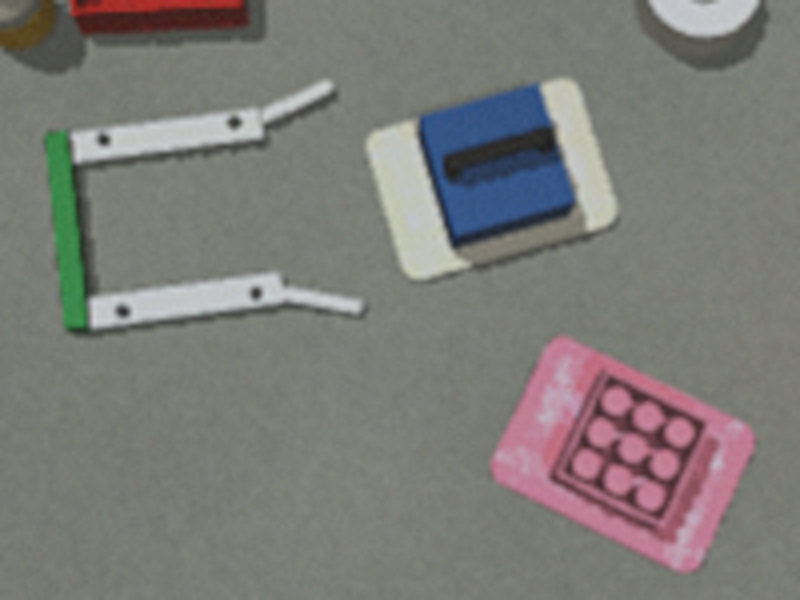

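```bash
cat > pl.py <<'E'
from h import *
def goal(yaw_deg):
    # tool x down, tool z along (cos,sin)
    a=np.radians(yaw_deg); x=np.array([0,0,-1.]); z=np.array([np.cos(a),np.sin(a),0]); return Rot.from_matrix(np.c_[x,np.cross(z,x),z])
def step(R,p,Rg,pg,tag=""):
    rv=(R.inv()*Rg).as_rotvec()
    print(tag,"turn first",np.round(rv,3),"then shift cm",np.round(Rg.inv().apply(pg-p)*100,2),"| shift in present axes",np.round(R.inv().apply(pg-p)*100,2))
def now():
    o=robot.get_obs(); R=Rot.from_quat(o["tool_rot"]); return R,np.array(o["position"]),o
E
python3 - <<'E'
from pl import *
I=optics.camera_info("top")
print("tubes/roll", toplane(I,[(347,128),(306,125),(395,143)],.1).round(3).tolist())
R,p,o=now(); print(R.as_matrix().round(3))
for y in(16,196): step(R,p,goal(y),np.array([.61,-.21,.25]),y)
E
```

```text
tubes/roll [[0.77, -0.096, 0.1], [0.779, 0.024, 0.1], [0.724, -0.236, 0.1]]
[[-0.001 -0.975  0.222]
 [-0.002  0.222  0.975]
 [-1.     0.    -0.002]]
16 turn first [ 1.068e+00 -2.000e-03  1.000e-03] then shift cm [ -2.83 -91.71  22.76] | shift in present axes [ -2.72 -64.15 -69.38]
196 turn first [-2.074e+00 -1.000e-03 -2.000e-03] then shift cm [ -2.83  91.71 -22.76] | shift in present axes [ -2.72 -64.15 -69.38]
```

Emit:
arm_command([
  [-0.5,0,0,0.178,0,0,5],
  [-0.5,0,0,0.178,0,0,5],
  [-0.5,0,0,0.178,0,0,5],
  [-0.5,0,0,0.178,0,0,5],
  [-0.5,0,0,0.178,0,0,5],
  [-0.3,0,0,0.178,0,0,5],
  [0,-4,1,0,0,0,5],
  [0,-5.7,1.4,0,0,0,5],
  [0,-5.7,1.4,0,0,0,5],
  [0,-5.7,1.4,0,0,0,5],
  [0,-5.7,1.4,0,0,0,5],
  [0,-5.7,1.4,0,0,0,5],
])

```text
time: 1.6
position: [0.296, 0.3052, 0.2466]
tool_rot: [-0.092, 0.703, 0.085, 0.7]
ft_force: [1.5, 0.3, -0.3]
grip_width: 0.05
```

Emit:
arm_command([
  [0,-5.7,1.4,0,0,0,5],
  [0,-5.7,1.4,0,0,0,5],
  [0,-5.7,1.4,0,0,0,5],
  [0,-5.7,1.4,0,0,0,5],
  [0,-5.7,1.4,0,0,0,5],
  [0,-5.7,1.4,0,0,0,5],
  [0,-5.7,1.4,0,0,0,5],
  [0,-5,1.4,0,0,0,5],
  [0,-4,1,0,0,0,5],
])

```text
time: 2.72
position: [0.5404, -0.1553, 0.2489]
tool_rot: [-0.09, 0.703, 0.085, 0.7]
ft_force: [0.8, 1.4, 0.7]
grip_width: 0.05
```

Run:
```python
from pl import *
R,p,o=now(); print(p,R.as_matrix().round(3).tolist(),o["q"],o["grip_width"],o["ft_force"])
u=np.array([-np.sin(.2793),np.cos(.2793)]);t=np.array([.5758,-.0851])-.112*u
step(R,p,goal(16),np.r_[t,.12])
```

```text
[ 0.54041744 -0.15526193  0.24891541] [[-0.003, -0.245, 0.97], [-0.008, 0.97, 0.245], [-1.0, -0.007, -0.005]] [-0.47392834  0.41271866  1.5607124  -0.00893671  1.167526   -0.7177391 ] 0.05001544980450476 [0.78429805 1.38047041 0.69223289]
 turn first [-0.032 -0.005  0.007] then shift cm [12.89 -5.43  5.34] | shift in present axes [12.9  -5.17  5.57]
```

Emit:
arm_command([
  [0,-2,2,-0.032,-0.005,0.007,5],
  [0,-2.5,2.3,0,0,0,5],
  [0,-1.2,1.2,0,0,0,5],
  [4,0,0,0,0,0,5],
  [5,0,0,0,0,0,5],
  [5,0,0,0,0,0,5],
  [4,0,0,0,0,0,5],
  [3,0,0,0,0,0,5],
  [0,0,0,0,0,0,5],
])

```text
time: 3.85
position: [0.611, -0.2018, 0.029]
tool_rot: [-0.096, 0.701, 0.097, 0.7]
ft_force: [-0.8, 0.3, 0.2]
grip_width: 0.0499
```

Run:
```python
from pl import *
R,p,o=now(); print(p,o["ft_force"])
u=np.array([-np.sin(.2793),np.cos(.2793)]);t=np.array([.5758,-.0851])-.112*u
step(R,p,goal(16),np.r_[t,.005])
```

```text
[ 0.61100861 -0.20178439  0.02899989] [-0.75501225  0.26808125  0.21557764]
 turn first [-0.005 -0.002 -0.002] then shift cm [ 2.4   0.99 -0.17] | shift in present axes [ 2.4   0.98 -0.17]
```

Emit:
arm_command([
  [1.2,0,-0.1,-0.005,-0.002,-0.002,5],
  [1.1,0,-0.1,0,0,0,5],
  [0,0.6,0,0,0,0,5],
  [0,0.7,0,0,0,0,5],
  [0,0.7,0,0,0,0,5],
  [0,0.5,0,0,0,0,5],
  [0,0.4,0,0,0,0,5],
  [0,0.4,0,0,0,0,5],
])

```text
time: 4.85
position: [0.6041, -0.1719, 0.0105]
tool_rot: [-0.103, 0.696, 0.096, 0.704]
ft_force: [0.5, -2.5, 4.1]
grip_width: 0.0499
```

```bash
cat > car.py <<'E'
from m import *
from pl import *
ST=np.array([.545,.139]);YS=7.8
def plate(name,show=True):
    p,d,I=grab("top"); cv2.imwrite(f"pics/{name}.png",p)
    H,S,V=cv2.split(cv2.cvtColor(p,cv2.COLOR_BGR2HSV)); C=cloud(I,d)
    x=C[(H>100)&(H<125)&(S>120)&(C[...,2]>.07)&(C[...,2]<.09)&(C[...,0]>.4)&(C[...,0]<.75)&(C[...,1]>-.2)&(C[...,1]<.55)]
    return p,C,x
def st(P):
    a=np.radians(YS);u=np.array([-np.sin(a),np.cos(a)]);v=np.array([np.cos(a),np.sin(a)]);D=np.asarray(P)[:2]-ST
    return np.array([D@v,D@u])*1000
E
python3 - <<'E'
from car import *
p,C,x=plate("push1"); print(len(x),cv2.minAreaRect((x[:,:2]*1000).astype(np.float32)))
R,q,o=now(); print(q,R.as_matrix().round(3).tolist(),o["ft_force"])
cv2.imwrite("pics/push1c.png",cv2.resize(p[140:260,280:440],None,fx=4,fy=4))
E
```

```text
0 ((0.0, 0.0), (0.0, 0.0), 0.0)
[ 0.60392237 -0.17118769  0.01059413] [[0.012, -0.278, 0.96], [-0.007, 0.961, 0.278], [-1.0, -0.01, 0.009]] [ 0.79572944 -2.80833049  3.80383461]
```

View pics/push1c.png

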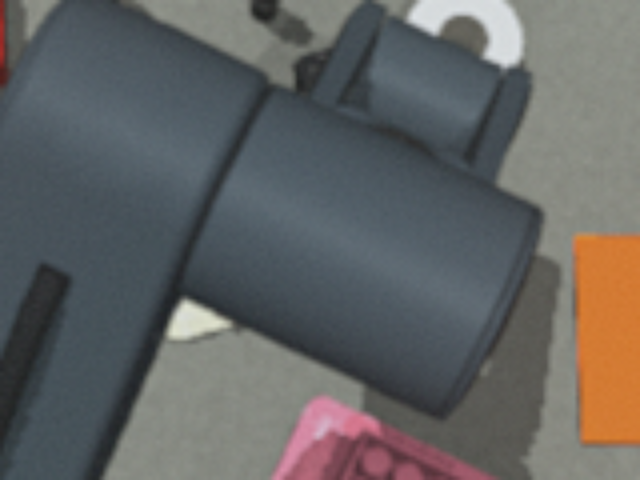

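The top view is blocked by the arm. TCP z is 10.5 mm with an upward force, so the fingertips have probably ridden onto the plate edge. I back off, lower and check.

Emit:
arm_command([
  [-0.3,-0.8,0,0,0,0,5],
  [0,-1,0,0,0,0,5],
  [0,-1,0,0,0,0,5],
  [0.4,0,0,0,-0.012,0.008,5],
  [0.4,0,0,0,0,0,5],
  [0,0,0,0,0,0,5],
])

```text
time: 5.65
position: [0.6104, -0.1988, 0.0038]
tool_rot: [-0.096, 0.694, 0.101, 0.707]
ft_force: [0.6, -0.3, -0.9]
grip_width: 0.0504
```

Run:
```python
from car import *
R,q,o=now(); print(q,R.as_matrix().round(3).tolist(),o["ft_force"])
step(R,q,goal(16),np.r_[q[:2],.004])
p,d,I=grab("scene"); C=cloud(I,d)
H,S,V=cv2.split(cv2.cvtColor(p,cv2.COLOR_BGR2HSV))
w=(V>150)&(S<70)&(C[...,2]>.004)&(C[...,2]<.016)&(C[...,0]>.45)&(C[...,0]<.72)&(C[...,1]>-.22)&(C[...,1]<.02)
x=C[w];print(len(x),cv2.minAreaRect((x[:,:2]*1000).astype(np.float32)))
l=C[(H>100)&(H<125)&(S>120)&(abs(C[...,2]-.08)<.006)&(C[...,0]<.75)&(C[...,0]>.45)]
print(len(l),cv2.minAreaRect((l[:,:2]*1000).astype(np.float32)))
cv2.imwrite("pics/s1.png",cv2.resize(p[140:260,220:380],None,fx=4,fy=4))
```

```text
[ 0.61038458 -0.19878427  0.00384173] [[0.017, -0.275, 0.961], [0.009, 0.961, 0.275], [-1.0, 0.004, 0.019]] [ 0.55481485 -0.31028902 -0.85576515]
 turn first [-0.     0.019 -0.004] then shift cm [-0.02  0.    0.  ] | shift in present axes [-0.02  0.    0.  ]
1038 ((569.7997436523438, -71.21669006347656), (136.7000732421875, 203.91769409179688), 12.44983196258545)
577 ((577.9367065429688, -82.27025604248047), (91.62385559082031, 89.40029907226562), 16.48935890197754)
```

View pics/s1.png

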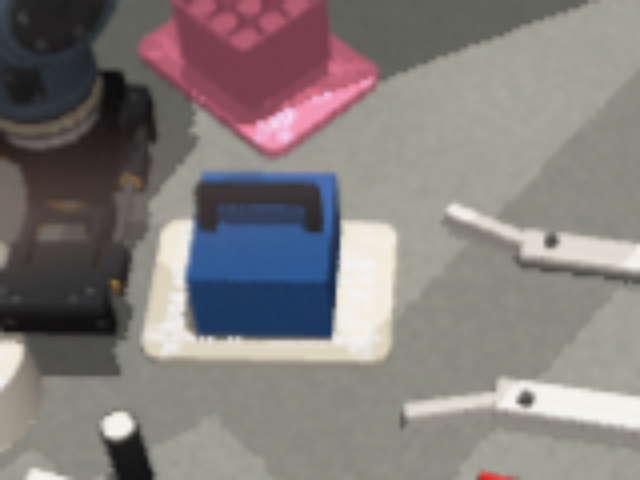

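Emit:
arm_command([
  [0,0.7,0,0,0.019,-0.004,5],
  [0,0.9,0,0,0,0,5],
  [0,0.6,0,0,0,0,5],
  [0,0.4,0,0,0,0,5],
  [0,0.4,0,0,0,0,5],
  [0,0.3,0,0,0,0,5],
])

```text
time: 6.45
position: [0.6023, -0.1661, 0.0043]
tool_rot: [-0.101, 0.699, 0.097, 0.701]
ft_force: [0.6, -3.8, -1.7]
grip_width: 0.0498
```

```bash
cat > track.py <<'E'
from car import *
def track(p,d,I):
    C=cloud(I,d);H,S,V=cv2.split(cv2.cvtColor(p,cv2.COLOR_BGR2HSV))
    l=C[(H>100)&(H<125)&(S>120)&(abs(C[...,2]-.08)<.006)&(C[...,0]<.75)&(C[...,0]>.4)]
    s=C[(H>50)&(H<75)&(S>120)&(abs(C[...,2]-.03)<.004)&(C[...,0]<.65)&(C[...,0]>.4)&(C[...,1]<.3)&(C[...,1]>.15)]
    f=lambda x:np.round(np.r_[sum(cv2.minAreaRect((x[:,:2]*1000).astype(np.float32))[:2],()),cv2.minAreaRect((x[:,:2]*1000).astype(np.float32))[2]],1)
    return f(l),f(s)
if __name__=="__main__":
    I=optics.camera_info("scene")
    p,d=optics.camera("scene")
    l,s=track(p,d,I); print("lid",l,"stop",s,"station",st(l[:2]/1000).round(1),"rel yaw",round(l[4]-YS,1))
    R,q,o=now(); a=st(q); M=R.as_matrix(); print("tcp",q.round(4),"st",a.round(1),"yaw",np.degrees(np.arctan2(M[1,2],M[0,2])).round(2),"down",M[:,0].round(3),"F",o["ft_force"].round(1),o["time"])
E
python3 - <<'E'
from track import *
I=optics.camera_info("scene");f=np.load("scene0.npz");print(track(f["p"],f["d"],I))
E
python3 track.py
```

```text
(array([578.3, -82. ,  91.4,  89. ,  16.1]), array([536.2, 234.8, 146.5,  17.4,   7.5]))
lid [576.5 -73.2  90.8  89.8  16.3] stop [536.7 234.6 147.2  17.2   7.6] station [   2.4 -214.5] rel yaw 8.5
tcp [ 0.6022 -0.1657  0.0044] st [  15.3 -309.6] yaw 16.13 down [ 0.002 -0.004 -1.   ] F [ 0.6 -3.3 -2.4] 6.5
```

Emit:
arm_command([
  [0,0.8,-0.27,0.03,0.002,0.002,5],
  [0,0.8,-0.27,0.03,0,0,5],
  [0,0.8,-0.27,0.03,0,0,5],
  [0,0.8,-0.27,0.03,0,0,5],
  [0,0.8,-0.27,0.03,0,0,5],
  [0,0.7,0,0,0,0,5],
])

```text
time: 7.25
position: [0.5783, -0.122, 0.0045]
tool_rot: [-0.044, 0.706, 0.041, 0.706]
ft_force: [0.5, -3.1, -1.9]
grip_width: 0.0499
```

```bash
sed -i 's/station",st(l\[:2\]\/1000)/station",st(l[:2]\/1000-[.0038,.0032])/' track.py; python3 track.py
```

```text
lid [567.  -26.4  95.4  91.    6.7] stop [537.9 234.8 145.2  17.3   7.6] station [  -4.9 -169.5] rel yaw -1.1
tcp [ 0.5781 -0.1209  0.0045] st [  -2.5 -262. ] yaw 6.91 down [ 0.    -0.003 -1.   ] F [ 0.6 -2.4  0. ] 7.3
```

Emit:
arm_command([
  [0,0.6,-0.28,0.03,0,0,5],
  [0,0.6,-0.28,0.03,0,0,5],
  [0,0.7,0,0,0,0,5],
  [0,0.7,0,0,0,0,5],
  [0,0.7,0.28,-0.03,0,0,5],
  [0,0.7,0.28,-0.03,0,0,5],
  [0,0.7,0.1,-0.015,0,0,5],
])

```text
time: 8.18
position: [0.5762, -0.0723, 0.0047]
tool_rot: [-0.051, 0.705, 0.048, 0.706]
ft_force: [0.3, -3.9, -1.4]
grip_width: 0.0497
```

```bash
python3 track.py
```

```text
lid [562.9  22.8  93.   90.8   7.9] stop [536.1 234.5 147.3  17.3   7.8] station [  -2.2 -120.2] rel yaw 0.1
tcp [ 0.576  -0.0712  0.0048] st [   2.2 -212.5] yaw 8.06 down [ 0.001 -0.003 -1.   ] F [ 2.4 -1.3 -0.5] 8.225
```

Emit:
arm_command([
  [0,0.8,0,0,0,0,5],
  [0,0.8,0,0.005,0,0,5],
  [0,0.8,0,0,0,0,5],
  [0,0.8,0,0,0,0,5],
  [0.03,0.8,0,0,0,0,5],
  [0,0.8,0,0,0,0,5],
  [0,0.8,0,0,0,0,5],
  [0,0.8,0,0,0,0,5],
  [0,0.8,0,0,0,0,5],
  [0,0.8,0,0,0,0,5],
  [0,0.8,0,0,0,0,5],
])

```text
time: 9.6
position: [0.5636, 0.0206, 0.0048]
tool_rot: [-0.05, 0.705, 0.047, 0.706]
ft_force: [0.2, -5.8, 0.7]
grip_width: 0.05
```

```bash
python3 track.py
```

```text
lid [551.1 115.5  93.2  89.7   6.8] stop [537.7 235.1 146.8  17.4   7.7] station [ -1.3 -26.8] rel yaw -1.0
tcp [0.5633 0.0218 0.0048] st [   2.2 -118.6] yaw 7.84 down [ 0.002 -0.004 -1.   ] F [ 1.4 -2.6  1. ] 9.65
```

Emit:
arm_command([
  [0,0.6,0,0,0,0,5],
  [0,0.6,0,0,0,0,5],
  [0,0.4,0,0,0,0,5],
  [0,0.3,0,0,0,0,5],
  [0,0.3,0,0,0,0,5],
  [0,0.2,0,0,0,0,5],
  [0,0.2,0,0,0,0,5],
])

```text
time: 10.52
position: [0.5599, 0.0471, 0.0048]
tool_rot: [-0.052, 0.705, 0.047, 0.706]
ft_force: [0.6, -15.6, 0.6]
grip_width: 0.0501
```

```bash
python3 track.py
```

```text
lid [547.2 141.9  93.4  89.6   8. ] stop [537.  235.1 148.6  17.9   7.8] station [-1.6 -0.1] rel yaw 0.2
tcp [0.5599 0.047  0.0048] st [  2.2 -93.2] yaw 7.97 down [ 0.002 -0.007 -1.   ] F [  0.8 -10.6  -0.1] 10.575
```

Emit:
arm_command([
  [0,0.3,0,0,0,0,5],
  [0,0.3,0,0,0,0,5],
])

```text
time: 10.82
position: [0.5599, 0.0472, 0.0049]
tool_rot: [-0.056, 0.705, 0.045, 0.706]
ft_force: [0.1, -16.5, 0.9]
grip_width: 0.0502
```

Emit:
arm_command([
  [0,-0.4,0,0,0,0,5],
  [0,-1,0,0,0,0,5],
  [0,-2,0,0,0,0,6],
  [-2,-3,0,0,0,0,7],
  [-5,-2,0,0,0,0,7],
  [-6,0,0,0,0,0,7],
  [-6,0,0,0,0,0,7],
  [-2,0,0,0,0,0,7],
  [0,0,0,0,0,0,7],
])

```text
time: 11.95
position: [0.5702, -0.0394, 0.2205]
tool_rot: [-0.051, 0.707, 0.045, 0.704]
ft_force: [-0.0, -0.3, 0.4]
grip_width: 0.0701
```

```bash
cat > look.py <<'E'
import sys
from track import *
p,d,I=grab("scene"); H,S,V=cv2.split(cv2.cvtColor(p,cv2.COLOR_BGR2HSV)); C=cloud(I,d)
l,s=track(p,d,I); print("lid",l,"stop",s)
h=C[(V<70)&(C[...,2]>.105)&(C[...,2]<.125)&(abs(C[...,0]-.55)<.07)&(abs(C[...,1]-.14)<.08)]
print("handle",len(h),h.mean(0).round(4),cv2.minAreaRect((h[:,:2]*1000).astype(np.float32)))
cv2.imwrite(f"pics/{sys.argv[1]}.png",cv2.resize(p[150:280,300:480],None,fx=4,fy=4))
R,q,o=now();print(q,o["ft_force"],o["q"])
for y in (7.8,): step(R,q,goal(y),np.array([.545,.139,.25]),y)
E
python3 look.py home1
```

```text
lid [547.4 141.6  91.9  90.4   7.9] stop [536.3 234.7 146.8  17.4   7.6]
handle 176 [0.5496 0.1428 0.1151] ((548.692626953125, 142.4356689453125), (10.111357688903809, 77.49313354492188), 8.110710144042969)
[ 0.56971391 -0.03927723  0.21956351] [ 0.31485626 -0.92698238  0.18219571] [-0.25941593  0.46073726  1.56920158 -0.01028572  1.11583027 -0.39126328]
7.8 turn first [ 0.    -0.007  0.007] then shift cm [-3.04 18.   -0.03] | shift in present axes [-3.17 17.98 -0.05]
```

View pics/home1.png

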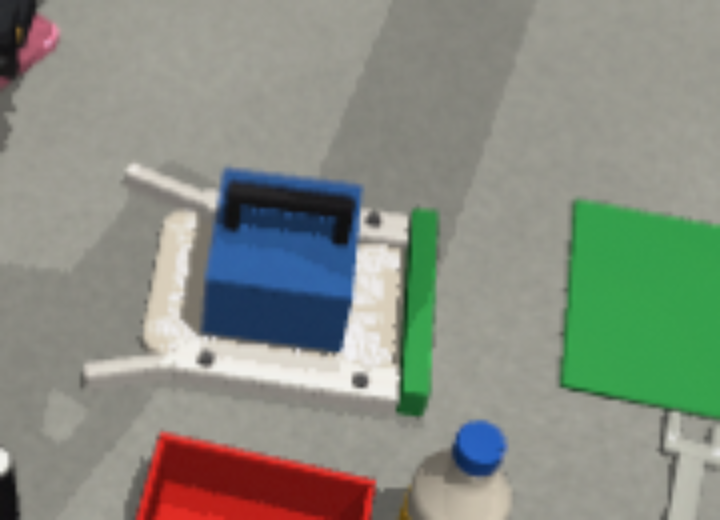

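The carrier sits in the channel against the green stop, at crop (405,310), and the lid handle is centred at crop (290,195). Next I go over the handle.

Emit:
arm_command([
  [0,3,0,0,-0.007,0.007,5],
  [0,5,0,0,0,0,5],
  [0,5,0,0,0,0,5],
  [0,3.5,0,0,0,0,5],
  [0,1.5,0,0,0,0,5],
  [0,0,0,0,0,0,5],
])

```text
time: 12.75
position: [0.5394, 0.1413, 0.2081]
tool_rot: [-0.046, 0.713, 0.048, 0.698]
ft_force: [-0.2, -1.1, -0.5]
grip_width: 0.0501
```

Run:
```python
from track import *
R,q,o=now();print(q,R.as_matrix().round(3).tolist())
step(R,q,goal(7.8),np.array([.546,.140,.093]))
```

```text
[0.53940062 0.14128737 0.20805666] [[-0.021, -0.132, 0.991], [0.001, 0.991, 0.132], [-1.0, 0.004, -0.021]]
 turn first [-0.003 -0.021 -0.004] then shift cm [11.51 -0.22  0.64] | shift in present axes [11.49 -0.26  0.87]
```

Emit:
arm_command([
  [0,-0.2,0.6,-0.003,-0.021,-0.004,5],
  [3,0,0,0,0,0,5],
  [3.5,0,0,0,0,0,5],
  [3,0,0,0,0,0,5],
  [0.5,0,0,0,0,0,5],
  [0,0,0,0,0,0,5],
])

```text
time: 13.5
position: [0.5519, 0.1316, 0.1061]
tool_rot: [-0.046, 0.702, 0.044, 0.709]
ft_force: [0.4, -0.4, 0.9]
grip_width: 0.05
```

Run:
```python
from track import *
R,q,o=now();print(q,R.as_matrix().round(3).tolist(),o["ft_force"])
step(R,q,goal(7.8),np.array([.546,.140,.093]))
p,d,I=grab("scene");cv2.imwrite("pics/grip0.png",cv2.resize(p[120:270,280:460],None,fx=4,fy=4))
```

```text
[0.55186303 0.13162882 0.10608724] [[0.01, -0.127, 0.992], [-0.002, 0.992, 0.127], [-1.0, -0.003, 0.01]] [ 0.37561572 -0.42302496  0.91767948]
 turn first [-0.009  0.009  0.004] then shift cm [ 1.31  0.91 -0.47] | shift in present axes [ 1.3   0.91 -0.49]
```

View pics/grip0.png

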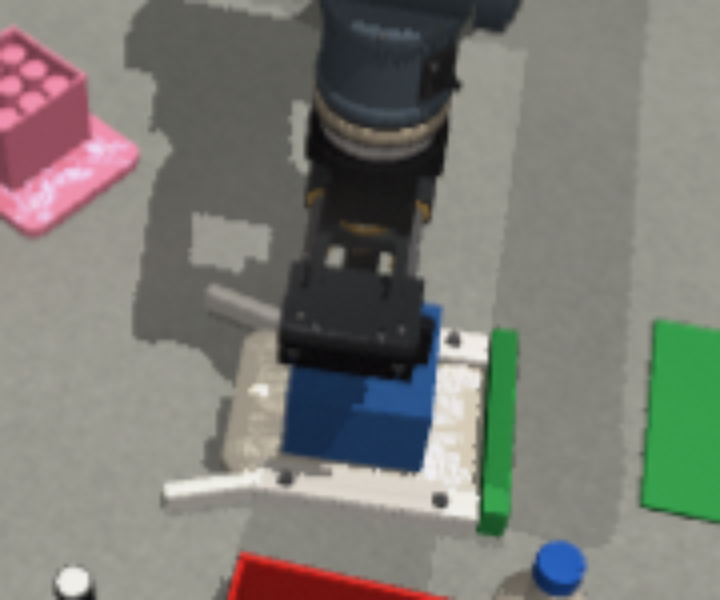

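The gripper is over the lid, around crop (355,330), with its fingers hidden behind the body. I make the last correction, then close.

Emit:
arm_command([
  [0.3,0.5,-0.3,-0.009,0.009,0.004,5],
  [0.5,0.4,-0.2,0,0,0,5],
  [0.5,0,0,0,0,0,5],
  [0,0,0,0,0,0,5],
], grip_force=50)

```text
time: 14.05
position: [0.5473, 0.1408, 0.0954]
tool_rot: [-0.048, 0.703, 0.049, 0.708]
ft_force: [-0.1, -0.5, 0.3]
grip_width: 0.0501
```

Emit:
arm_command([
  [0,0,0,0,0,0,2],
  [0,0,0,0,0,0,0.6],
  [0,0,0,0,0,0,0.6],
  [0,0,0,0,0,0,0.6],
  [0,0,0,0,0,0,0.6],
  [0,0,0,0,0,0,0.6],
], grip_force=50)

```text
time: 14.8
position: [0.545, 0.1405, 0.0954]
tool_rot: [-0.049, 0.705, 0.049, 0.706]
ft_force: [-0.3, 0.1, 0.8]
grip_width: 0.0116
```

Run:
```python
from track import *
R,q,o=now();print(q,R.as_matrix().round(3).tolist(),o["ft_force"],o["moment"],o["grip_width"])
step(R,q,goal(7.8),np.array([.546,.140,.093]))
```

```text
[0.54503495 0.14053979 0.09535196] [[0.001, -0.137, 0.991], [0.0, 0.991, 0.137], [-1.0, 0.0, 0.001]] [-0.34569047  0.14850243  0.77747532] [-0.0736772   0.14912288 -0.02763156] 0.011566344203221087
 turn first [ 0.002  0.001 -0.   ] then shift cm [ 0.24 -0.07  0.09] | shift in present axes [ 0.24 -0.07  0.09]
```

Emit:
arm_command([
  [-0.4,0,0,0,0,0,0.6],
  [-0.5,0,0,0,0,0,0.6],
  [-0.5,0,0,0,0,0,0.6],
  [-0.5,0,0,0,0,0,0.6],
])

```text
time: 15.3
position: [0.5434, 0.1404, 0.1063]
tool_rot: [-0.048, 0.707, 0.049, 0.704]
ft_force: [4.0, 0.7, -24.5]
grip_width: 0.0113
```

Run:
```python
from track import *
R,q,o=now();print(q,R.as_matrix().round(3).tolist(),o["ft_force"],o["moment"],o["grip_width"])
step(R,q,goal(7.8),np.array([.545,.1405,.16]))
```

```text
[0.54343933 0.14037487 0.10625399] [[-0.005, -0.137, 0.991], [0.0, 0.991, 0.137], [-1.0, 0.001, -0.005]] [  4.01860288   0.70074936 -24.4837203 ] [ 0.03025812 -0.6790499  -0.02813472] 0.011313468058755397
 turn first [ 0.001 -0.005 -0.001] then shift cm [-5.37 -0.01  0.16] | shift in present axes [-5.38 -0.    0.13]
```

Emit:
arm_command([
  [-0.4,0,0.16,0.001,-0.005,0,0.6],
  [-0.6,0,0.03,0,-0.001,0,0.6],
  [-0.6,0,0.03,0,-0.001,0,0.6],
  [-0.6,0,0.03,0,-0.001,0,0.6],
])

```text
time: 15.8
position: [0.5435, 0.1405, 0.1253]
tool_rot: [-0.047, 0.707, 0.049, 0.704]
ft_force: [2.7, -0.8, -24.4]
grip_width: 0.0119
```

```bash
cat > up.py <<'E'
import sys
from track import *
R,q,o=now();print(q,R.as_matrix().round(3)[:,0],o["ft_force"].round(1),o["moment"].round(2),o["grip_width"])
step(R,q,goal(7.8),np.array([.545,.1405,.16]))
p,d,I=grab("scene"); H,S,V=cv2.split(cv2.cvtColor(p,cv2.COLOR_BGR2HSV)); C=cloud(I,d)
b=C[(H>100)&(H<125)&(S>120)&(abs(C[...,0]-.545)<.07)&(abs(C[...,1]-.14)<.07)]; print("lid z range",np.percentile(b[:,2],[1,99]).round(4))
w=C[(V>120)&(S<70)&(abs(C[...,1]-.195)<.012)&(abs(C[...,0]-.54)<.03)]; print("plate front z",len(w),np.median(w[:,2]).round(4))
cv2.imwrite(f"pics/{sys.argv[1]}.png",cv2.resize(p[120:270,280:460],None,fx=4,fy=4))
E
python3 up.py up1
```

```text
[0.54352962 0.14051501 0.12525919] [-0.005  0.001 -1.   ] [  2.7  -0.8 -24.4] [-0.07 -0.51  0.05] 0.011871875722005034
 turn first [-0.    -0.004 -0.002] then shift cm [-3.47 -0.02  0.15] | shift in present axes [-3.47 -0.02  0.13]
lid z range [0.0491 0.1119]
plate front z 112 0.0119
```

Emit:
arm_command([
  [-0.5,0,0.1,0,-0.004,0,0.6],
  [-0.6,0,0.03,0,-0.001,0,0.6],
  [-0.6,0,0.03,0,-0.001,0,0.6],
  [-0.5,0,0.03,0,-0.001,0,0.6],
  [-0.5,0,0.03,0,-0.001,0,0.6],
])

```text
time: 16.48
position: [0.545, 0.1409, 0.1565]
tool_rot: [-0.047, 0.704, 0.049, 0.707]
ft_force: [0.0, -0.1, -1.5]
grip_width: 0.0118
```

```bash
python3 up.py up2
```

```text
[0.54496191 0.1408549  0.15651493] [ 0.004  0.002 -1.   ] [ 0.  -0.1 -1.5] [-0.11 -0.01  0.01] 0.011778274130962503
 turn first [ 0.     0.004 -0.002] then shift cm [-0.35 -0.04 -0.  ] | shift in present axes [-0.35 -0.04  0.  ]
lid z range [0.0803 0.1433]
plate front z 119 0.0096
```

Emit:
arm_command([
  [-1,0,0,0,0.004,0,0.6],
  [-2,0,0,0,0,0,0.6],
  [-3,0,0,0,0,0,0.6],
  [-3,0,0,0,0,0,0.6],
  [-1,0,0,0,0,0,0.6],
  [0,0,0,0.04,0,0,0.6],
  [0,0,0,0.04,0,0,0.6],
])

```text
time: 17.4
position: [0.5539, 0.1415, 0.2806]
tool_rot: [-0.018, 0.693, 0.02, 0.72]
ft_force: [0.1, 0.4, -2.2]
grip_width: 0.0117
```

```bash
cat > go.py <<'E'
from track import *
R,q,o=now();print(q,R.as_matrix().round(3)[:,0],o["ft_force"].round(1),o["grip_width"])
step(R,q,goal(3.2),np.array([.472,.4085,.0834]))
E
python3 go.py
```

```text
[0.55385712 0.14145013 0.28055802] [ 0.037  0.004 -0.999] [ 0.1  0.4 -2.2] 0.011698189728644766
 turn first [-0.002  0.038 -0.002] then shift cm [19.72 27.12 -6.68] | shift in present axes [19.51 27.06 -7.48]
```

Emit:
arm_command([
  [0,1.5,-0.4,0,0.038,-0.002,0.6],
  [0,3,-0.8,0,0,0,0.6],
  [0,4,-1,0,0,0,0.6],
  [0,4,-1,0,0,0,0.6],
  [0,4,-1,0,0,0,0.6],
  [0,4,-1,0,0,0,0.6],
  [1,3,-0.8,0,0,0,0.6],
  [2,2,-0.5,0,0,0,0.6],
  [2,1,-0.2,0,0,0,0.6],
  [0,0,0,0,0,0,0.6],
])

```text
time: 18.65
position: [0.4729, 0.41, 0.2341]
tool_rot: [-0.017, 0.704, 0.018, 0.71]
ft_force: [0.0, 0.4, -2.5]
grip_width: 0.0114
```

```bash
python3 go.py
```

```text
[0.47291933 0.40996983 0.23407562] [ 0.008  0.002 -1.   ] [ 0.   0.4 -2.5] 0.011413068701179557
 turn first [-0.006  0.008 -0.001] then shift cm [15.07 -0.14 -0.1 ] | shift in present axes [15.07 -0.16 -0.23]
```

Emit:
arm_command([
  [1.5,-0.1,-0.1,-0.006,0.008,0,0.6],
  [3,0,0,0,0,0,0.6],
  [3,0,0,0,0,0,0.6],
  [3,0,0,0,0,0,0.6],
  [2,0,0,0,0,0,0.6],
  [0.6,0,0,0,0,0,0.6],
  [0,0,0,0,0,0,0.6],
])

```text
time: 19.52
position: [0.4773, 0.4041, 0.0995]
tool_rot: [-0.017, 0.706, 0.018, 0.708]
ft_force: [0.3, 0.9, -1.9]
grip_width: 0.0114
```

```bash
python3 go.py
python3 - <<'E'
from track import *
p,d,I=grab("scene"); H,S,V=cv2.split(cv2.cvtColor(p,cv2.COLOR_BGR2HSV)); C=cloud(I,d)
b=C[(H>100)&(H<125)&(S>120)&(abs(C[...,0]-.475)<.07)&(abs(C[...,1]-.41)<.07)]; print("lid z",np.percentile(b[:,2],[1,99]).round(4))
t=b[b[:,2]>np.percentile(b[:,2],99)-.008];print(cv2.minAreaRect((t[:,:2]*1000).astype(np.float32)))
f=np.load("scene0.npz");C=cloud(I,f["d"]);H,S,V=cv2.split(cv2.cvtColor(f["p"],cv2.COLOR_BGR2HSV))
g=C[(H>50)&(H<75)&(S>120)&(abs(C[...,2]-.006)<.006)&(abs(C[...,0]-.475)<.1)&(abs(C[...,1]-.41)<.1)];print("mat",cv2.minAreaRect((g[:,:2]*1000).astype(np.float32)))
cv2.imwrite("pics/pl.png",cv2.resize(p[150:290,400:560],None,fx=4,fy=4))
E
```

```text
[0.47732771 0.40413222 0.09947579] [ 0.004  0.001 -1.   ] [ 0.3  0.9 -1.9] 0.011443686170293095
 turn first [-0.006  0.004 -0.001] then shift cm [ 1.61  0.47 -0.51] | shift in present axes [ 1.61  0.46 -0.52]
lid z [0.0242 0.1159]
((476.4019470214844, 379.57647705078125), (16.792150497436523, 39.279296875), 32.5315055847168)
mat ((475.57196044921875, 410.2086486816406), (160.62413024902344, 158.2359619140625), 3.5786051750183105)
```

View pics/pl.png

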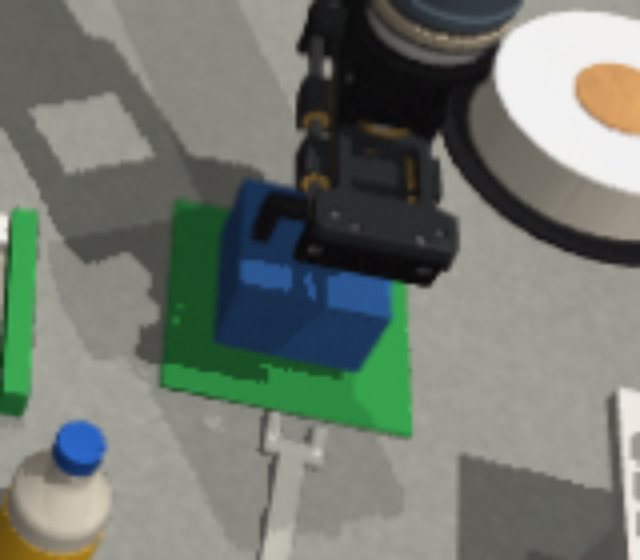

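The lid is level over the mat, its rim about 20 mm up and slightly off centre towards the station. I correct and lower it.

Emit:
arm_command([
  [0,0.4,-0.4,-0.006,0.004,0,0.6],
  [0.4,0.1,-0.1,0,0,0,0.6],
  [0.4,0,0,0,0,0,0.6],
  [0.3,0,0,0,0,0,0.6],
  [0,0,0,0,0,0,0.6],
])

```text
time: 20.2
position: [0.4733, 0.4105, 0.0909]
tool_rot: [-0.019, 0.705, 0.022, 0.709]
ft_force: [0.2, -0.7, -1.8]
grip_width: 0.0113
```

```bash
python3 go.py
```

```text
[0.47328299 0.41050928 0.09092543] [ 0.005  0.004 -1.   ] [ 0.2 -0.7 -1.8] 0.011312142478507647
 turn first [ 0.002  0.005 -0.004] then shift cm [ 0.75 -0.19 -0.14] | shift in present axes [ 0.75 -0.2  -0.14]
```

Emit:
arm_command([
  [0.3,-0.1,-0.1,0,0.005,-0.004,0.6],
  [0.2,0,0,0,0,0,0.6],
  [0.2,0,0,0,0,0,0.6],
  [0.2,0,0,0,0,0,0.6],
])

```text
time: 20.7
position: [0.4726, 0.4094, 0.0833]
tool_rot: [-0.02, 0.707, 0.02, 0.707]
ft_force: [-5.0, -3.2, 18.5]
grip_width: 0.0113
```

```bash
python3 go.py
```

```text
[0.47257235 0.4093689  0.0833166 ] [-0. -0. -1.] [-5.  -3.2 18.5] 0.011265018210355315
 turn first [ 0.002 -0.     0.   ] then shift cm [-0.01 -0.08 -0.06] | shift in present axes [-0.01 -0.08 -0.06]
```

The lid is seated on the mat, with an upward force of 18 N. I relieve that slightly, open and withdraw upward.

Emit:
arm_command([
  [-0.05,0,0,0,0,0,0.6],
  [0,0,0,0,0,0,1.5],
  [0,0,0,0,0,0,4],
  [0,0,0,0,0,0,5],
  [0,0,0,0,0,0,5],
  [0,0,0,0,0,0,5],
])

```text
time: 21.45
position: [0.4736, 0.4099, 0.0847]
tool_rot: [-0.02, 0.706, 0.021, 0.708]
ft_force: [-0.0, -0.3, 0.5]
grip_width: 0.0458
```

Emit:
arm_command([
  [-1,0,0,0,0,0,5],
  [-2,0,0,0,0,0,5],
  [-3,0,0,0,0,0,5],
  [-5,0,0,0,0,0,5],
  [-5,0,0,0,0,0,5],
  [0,5,-5,0,0,0,5],
  [0,5,0,0,0,0,5],
  [0,5,0,0,0,0,5],
  [0,4,0,0,0,0,5],
  [0,0,0,0,0,0,5],
])

```text
time: 22.7
position: [0.418, 0.5956, 0.2577]
tool_rot: [-0.017, 0.704, 0.021, 0.709]
ft_force: [-0.1, -0.6, -0.1]
grip_width: 0.0501
```

Run:
```python
from track import *
print(robot.get_obs()["position"],robot.get_obs()["time"])
p,d,I=grab("top"); H,S,V=cv2.split(cv2.cvtColor(p,cv2.COLOR_BGR2HSV)); C=cloud(I,d)
b=C[(H>100)&(H<125)&(S>120)&(abs(C[...,2]-.068)<.006)&(abs(C[...,0]-.475)<.09)&(abs(C[...,1]-.41)<.09)]
print("lid top",len(b),b[:,2].min(),b[:,2].max(),cv2.minAreaRect((b[:,:2]*1000).astype(np.float32)))
g=(H>50)&(H<75)&(S>120)
print("stop",rect(I,big(g,(225,180,250,245))[0],.03))
w=(V>140)&(S<70)&(abs(C[...,2]-.01)<.005)&(C[...,0]>.47)&(C[...,0]<.62)&(C[...,1]>.03)&(C[...,1]<.25)
x=C[w];print("plate in st y",[np.percentile([st(a)[1] for a in x],k).round(1) for k in(0.5,50,99.5)])
t=C[(abs(C[...,2]-.075)<.006)&(abs(C[...,0]-.545)<.08)&(abs(C[...,1]-.14)<.08)];r=cv2.minAreaRect((t[:,:2]*1000).astype(np.float32));print("tin",r,st(np.array(r[0])/1000))
p2,_,_=grab("scene")
cv2.imwrite("pics/fin.png",np.vstack([cv2.resize(p[110:280,130:470],(640,320)),cv2.resize(p2[120:320,160:560],(560,280))[:, :640] if 0 else cv2.resize(p2[130:320,140:580],(640,276))]))
```

```text
[0.41801852 0.59564954 0.25773641] 22.7
lid top 800 0.062001078481143335 0.07395619164760148 ((474.02178955078125, 408.384033203125), (90.55436706542969, 93.20808410644531), 3.583420991897583)
stop [532.  232.4 146.8  16.    7.6]
plate in st y [np.float64(-84.1), np.float64(-13.5), np.float64(84.1)]
tin ((544.1973876953125, 139.12075805664062), (88.55687713623047, 84.12356567382812), 7.725179672241211) [-0.77879766  0.22856777]
```

View pics/fin.png

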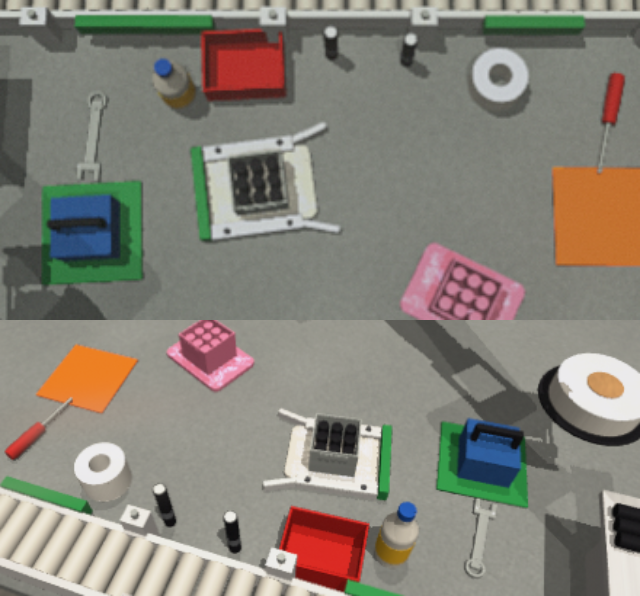

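The final view shows the lid upright on the green mat at (83,225), the opened tin in the station at (257,183) against the stop, and the bystanders where they were. I hand in.

```bash
python3 -c "
from rig import workorder,robot
print(robot.get_obs()['joint_velocities'].round(3)); print(workorder.hand_in())"
```

```text
[-0.026 -0.012  0.027 -0.003 -0.002  0.002]
the job is handed in; nothing more can be done
None
```

The job is done and handed in at about 23 s of the 64 s allowed. I pushed the carrier by its rear edge into the station without touching the lid. The push force then rose to about 16 N and the fingertips stopped moving, so I took it as home against the green stop. I drew the lid straight up off the tin (about 24 N at most) and set it open side down on the green mat.

**Last checks:**
- **Lid:** its centre was about 2 mm from the mat's centre, level, and aligned with the mat.
- **Tin:** it measured about 0.2 mm from home along the push and 0.8 mm sideways. The camera calibration is only good to about 2 mm, so the real evidence that it was home is the push force. I did not push it again after pulling the lid.
- **Bystanders:** they looked unmoved in both final views; I did not measure them.

**What went wrong on the way:** on the first approach the fingertips rode about 10 mm up, apparently onto the plate's edge, with about 4 N. I backed off, lowered and pushed again. The two cameras disagreed by about 4 mm, so I went by the top camera, which agreed with where the arm gripped the handle.

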